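Stand the spirit level as a fence along the shelf panel's bracket edge

ROBOT

A 6-joint arm with a two-finger parallel gripper is mounted at the origin on the work surface. World frame = base frame: x ahead of the robot, y to its left, z up, the work surface at z = 0. Lengths are in m, angles in rad, forces in N, time in s.
With the tool pointing down it reaches from about 0.375 to 0.925 m from the base axis. Payload 5.7 kg.
Tool frame: the origin (TCP) lies at the very end of the fingers, on their centre line; the grasp point (between the pads) lies 19 mm behind it; z points along the fingers, y is the line along which they close (so a half turn about z gives the same grasp; the last joint's range is limited). The gripper opens to 88 mm and grips with 3 to 60 N. Pads are 20 mm wide; open, the fingers measure 115 mm over their backs; the gripper's body (75 mm by 178 mm) begins 61 mm behind the grasp point.
Start: joints at [1.056, 0.359, 1.51, -0, 1.272, -0.115], TCP at [0.234, 0.553, 0.223] pointing down, gripper open.
Joint ranges: [-2.97, 2.97], [-1.01, 2.36], [0.21, 2.38], [-0.96, 4.11], [0.2, 2.71], [-2.98, 2.98]. Speed limits (rad/s): [2.39, 2.39, 3.14, 3.14, 3.14, 3.14].

INTERFACE

Orientations are given as a unit quaternion [w, x, y, z].
In Python, from bench import env gives the robot as it stands.
- The arm moves only by the tool move_arm, never from a script. Its argument "targets" is a list of rows, each a list of 2 entries, a list of its own where there are three numbers: the shift along the tool's x, y, z in mm, then the turn about the tool's z in degrees. In form: [[[x, y, z], turn], ...]. A call has 1 to 20 rows; each row is the pose to reach, as a shift and turn from the pose commanded when the call began, along the tool's axes at that moment; what a row does not reach only later rows make up. A row lasts 1/10 s, in which the tool goes at most 50 mm and 8.59 degrees, less where a joint would pass 70% of its speed; a pose out of reach is approached as far as the arm can. A call with a gripper value outside its range is refused whole. "gripper" is the gripper command: -1 is fully open, 1 is shut, values between are in proportion, set as the call begins (left out, the last holds). The fingers move at their own pace and stop on an object; the grip force is fixed at half the most. Time passes only in rows, so rows that repeat a pose let the fingers close. It gives the time, the measured TCP pose, the force, the opening and the grip force at its end, in the units of the state.
- env.get_obs(): the state, without advancing time (a new reading comes with each control period).
- env.capture(name): name is "scene" or "top"; returns a dict with "pixels" (384x512x3 uint8, red, green, blue), "depth" (384x512 float32, m along the optical axis (not along the pixel's ray), 0 where there is no reading), "camera_matrix" (3x3 intrinsics, pixels), "k1" (the pictures are not rectified: a ray, as slopes to the right and down, at radius r is drawn at 1 + k1 r^2 times it, then the intrinsics apply), "rvec" (rotation vector, rad) and "tvec" (3), from world to camera coordinates, as OpenCV has them. Camera axes: x right, y down, z forward; pixel columns grow to the right and rows downward; lengths in m; the calibration is good to about 2 mm. A picture is of the moment at which its call begins.
- env.close_job(): hands the job in; it is judged then, once.
The state is a dict: "time": time; "joints": joint angles; "joint_velocities": joint speeds; "tau": joint torques, N m; "position": TCP position; "ee_rot": TCP orientation; "ft_force": force on the tool from outside, world axes, zero at the start; "wrist_torque": the same for the moment, N m; "grip_width": finger opening in m; "finger_force": force on a finger pad.
Only numpy, scipy, OpenCV 4.12 (cv2) and the standard library are available. Lean on these libraries where they do the work, as an engineer would, in place of code of your own. Each camera call takes 0.05 s, during which the arm holds its last target. There are 200 camera calls.

TASK

I am about to fit the back board to the shelf panel, so give me a fence: stand the spirit level up on its long narrow base, vial edge uppermost, with one broad side flush all along the long edge of the panel nearest the L-shaped corner bracket (not the edge nearest the flat plate), the level not sticking out past the panel's ends. The level is lying on its broad side; the notched wooden rest is there to lean it in, so that you can let go and take it another way. Bring it up gently: do not shove the panel or the bracket and plate on it out of place, and leave the jar, the hammer and the spare bracket alone.

Things in the scene. Friction and masses are not known exactly. Their poses are not given: they have to be found in the camera images.
- level: Steel box spirit level, 180 mm long (x), 50 mm broad (y), 22 mm thick (z), ~0.35 kg; origin at the bar's centre. The +y narrow face is the vial edge (vial window mid-length, also seen on the broad faces beside it), the -y face the base. Starts lying on a broad side, z up, origin 11 mm above the table; standing on its base, y is up and the origin 25 mm above the table.
- level_end_a (a point): On the level's centre line, 88 mm from its origin along +x (2 mm inside the end).
- level_end_b (a point): On the level's centre line, 88 mm from its origin along -x.
- rest: Wooden V-rest, fixed; origin under its centre, z up. Base plate 136 (x) by 104 (y) by 10 mm. Two cheeks 18 mm thick at x = +-55 mm with a right-angled notch: walls rise at 45 degrees to +y and -y, 54 mm up the slope, tops 83 mm high, 47 mm either side. Open between the cheeks (92 mm). The level lies stably along x in it, a broad side on one wall, a narrow face on the other.
- rest_notch (a point): The bottom line of the notch, midway between the cheeks, 45 mm above the table; axes as the rest (x along the notch).
- panel: White laminated shelf panel lying loose on the table, 280 mm long (x), 140 mm wide (y), 16 mm thick, about 0.6 kg, so a push of some newtons slides it. Origin at the centre of its underside, z up; its long edges are at y = +70 and y = -70 mm.
- bracket: L-shaped chrome corner bracket standing loose on the panel near one long edge, towards the panel's +x end: a foot 60 mm (x) by 30 mm (y) by 4 mm thick and an upright 60 mm tall at its +x end. Origin at the centre of the foot's underside.
- plate: Flat chrome joining plate lying loose on the panel near the other long edge, towards the panel's +x end: 70 mm (x) by 28 mm (y) by 4 mm. Origin at the centre of its underside.
- jar: Black plastic twist-cap jar, 76 mm across, 80 mm tall. Origin at the centre of its underside.
- hammer: Mallet with a green head 44 mm across and 85 mm long, and a black handle 24 mm thick reaching 160 mm along its -x. Lies on the table; origin under the middle of the head at table height.
- bracket2: Spare L-shaped chrome corner bracket, the same as the other but standing on the table away from the panel. Origin at the centre of its foot's underside.
Not all that is in view belongs to the job. What is shaped like the level but blue or purple is not meant.

How it is judged:
At the end, for the whole second after the job is handed in: Level released, at rest on its base, vial edge up within 0.05 rad; beside the panel edge nearest the corner bracket, both end centres 78.5 to 83.8 mm from the panel's long centre line (81 is flush, so gap under 2.8 mm); its middle within 54 mm of the panel's middle along the edge (angle between level's own y axis and vertical below 0.05 rad and height (world z) of level between 0.022 and 0.028 m and x of level in the frame of panel between -0.054 and 0.054 m and ((y of bracket in the frame of panel above 0 m and y of level_end_a in the frame of panel between 0.0785 and 0.0838 m and y of level_end_b in the frame of panel between 0.0785 and 0.0838 m) or (y of bracket in the frame of panel below 0 m and y of level_end_a in the frame of panel between -0.0838 and -0.0785 m and y of level_end_b in the frame of panel between -0.0838 and -0.0785 m)) and linear speed of each of level, panel below 0.01 m/s); the robot touches nothing.
It fails at once if the panel is shoved more than 12 mm (distance of panel from where it was at the start of the episode above 0.012 m).
It fails at once if the corner bracket on the panel is moved more than 16 mm (distance of bracket from where it was at the start of the episode above 0.016 m).
It fails at once if the flat plate on the panel is moved more than 16 mm (distance of plate from where it was at the start of the episode above 0.016 m).
It fails at once if the jar, hammer or spare bracket is moved more than 15 mm (distance of any of jar, hammer, bracket2 from where it was at the start of the episode above 0.015 m).
It also fails if it takes over 64 s, if anything falls off the work surface, if the arm or the gripper's body presses on something with over 40 N, if the wrist force passes 120 N, or if a joint passes its speed limit or range.

## Working session

There is one attempt and no reset: what is moved stays moved. The work goes in short steps, Python scripts to look and compute and a tool call to move; the robot and the scene stay as the last step left them, time stands still between calls to the robot, and variables do not carry over. Pictures are saved under pics/ and viewed, at most 10 in all, crops included, and the job is handed in when it is done.

Besides the shell and the picture viewer there is one more tool, called as name([rows], argument=value, ...), one row to a line, values as JSON. move_arm: Moves the arm, as the interface text tells. Its arguments: {"type":"object","properties":{"targets":{"type":"array","items":{"type":"array"}},"gripper":{"type":"number"}},"required":["targets"]}

```bash
mkdir -p pics; cat > h.py <<'E'
import numpy as np, cv2
from bench import env
def cap(n):
    c=env.capture(n); c['R']=cv2.Rodrigues(np.array(c['rvec'],float))[0]; c['t']=np.array(c['tvec'],float).ravel(); return c
def slopes(c,uv):
    K=np.array(c['camera_matrix']); uv=np.atleast_2d(np.array(uv,float))
    d=np.c_[(uv[:,0]-K[0,2])/K[0,0],(uv[:,1]-K[1,2])/K[1,1]]; s=d.copy()
    for _ in range(20): s=d/(1+c['k1']*(s**2).sum(1,keepdims=True))
    return s
def plane(c,uv,z):
    s=slopes(c,uv); r=np.c_[s,np.ones(len(s))]@c['R']; o=-c['R'].T@c['t']
    return o+r*((z-o[2])/r[:,2])[:,None]
def cloud(c):
    h,w=c['depth'].shape; v,u=np.mgrid[:h,:w]; s=slopes(c,np.c_[u.ravel(),v.ravel()])
    d=c['depth'].ravel()[:,None]; P=(np.c_[s,np.ones(len(s))]*d-c['t'])@c['R']
    P[d[:,0]==0]=np.nan; return P.reshape(h,w,3)
def save(c,n,box=None,k=1):
    p=c['pixels'][:,:,::-1]
    if box: p=p[box[1]:box[3],box[0]:box[2]]
    cv2.imwrite('pics/'+n+'.png',cv2.resize(p,None,fx=k,fy=k))
E
python3 - <<'E'
from h import *
for n in('top','scene'):
    c=cap(n); save(c,n+'0',k=1.5); print(n,-c['R'].T@c['t'],c['R'].round(2).tolist(),c['k1'])
print(env.get_obs())
E
```

```text
top [ 0.44027351 -0.03453267  1.31912018] [[0.02, -1.0, 0.02], [-1.0, -0.02, -0.05], [0.05, -0.02, -1.0]] 0.023709865301164413
scene [1.30065396 0.32257736 1.01543806] [[-0.43, 0.9, -0.01], [0.67, 0.31, -0.68], [-0.61, -0.29, -0.74]] 0.029489945579464716
{'time': 0.1, 'joints': array([ 1.05589486e+00,  3.59406168e-01,  1.51131636e+00,  1.44233801e-05,
        1.27247127e+00, -1.15109538e-01]), 'joint_velocities': array([ 7.40055308e-04, -1.81918306e-03, -2.97237750e-03, -8.19424438e-05,
       -6.00125247e-04,  1.15664984e-03]), 'tau': array([ 3.98364791e-04, -5.16357136e+01, -2.71406740e+01,  6.77392376e-02,
        2.76374380e-02, -2.04470552e-05]), 'position': array([0.23324218, 0.55214955, 0.22191258]), 'ee_rot': array([-2.54587054e-04,  1.98569388e-01,  9.80086505e-01, -7.59044832e-04]), 'ft_force': array([ 0.40201082, -0.10481359,  0.0542785 ]), 'wrist_torque': array([0.00446102, 0.02601328, 0.02582954]), 'finger_force': 0.0, 'grip_width': 0.08804908280103502}
```

View pics/top0.png

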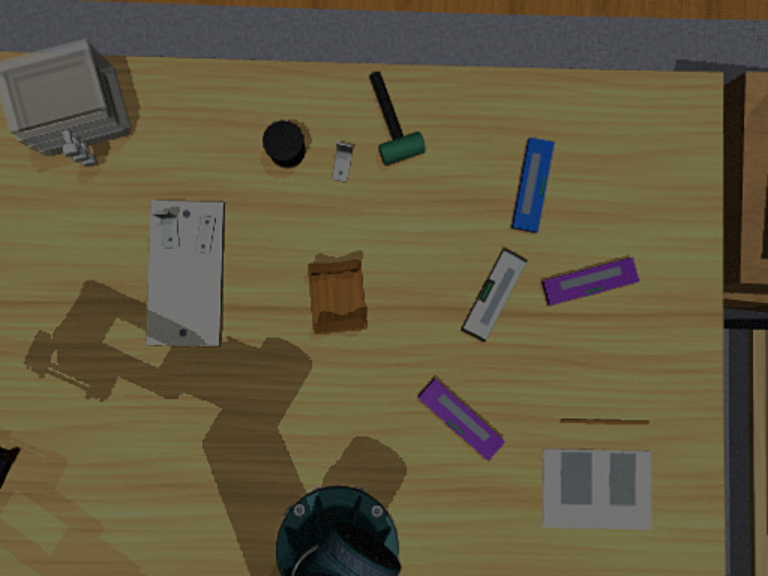

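View pics/scene0.png

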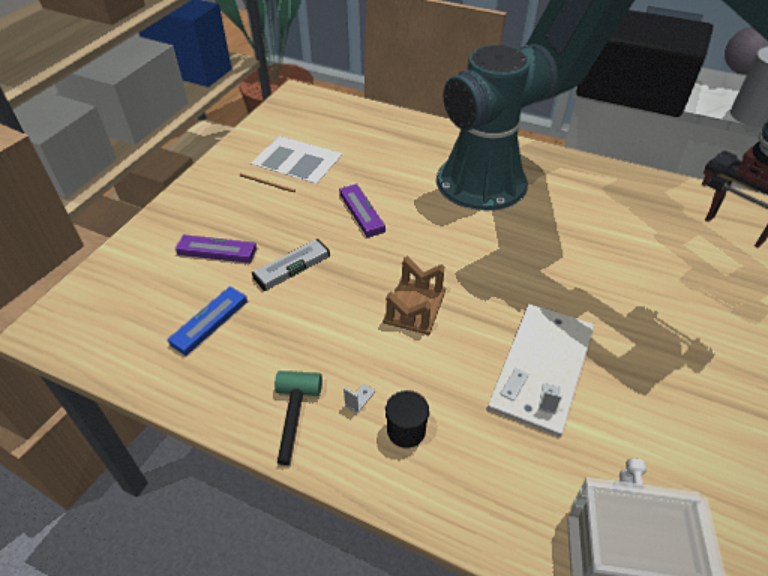

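Candidates for the level, in the top view (1.5x pixels): the grey bar at (494,295), the blue one at (533,185), and the purple ones at (590,281) and (460,418). I choose the grey bar because it is steel with a green vial on its left edge. The rest is at (338,295). The panel is at (186,272), with the bracket near its left (+y) edge at (168,230).

```bash
python3 - <<'E'
from h import *
c=cap('top'); save(c,'lev',(290,150,370,240),6); np.savez('top0.npz',P=cloud(c))
hsv=cv2.cvtColor(c['pixels'],cv2.COLOR_RGB2HSV); P=cloud(c)
def rect(mask,z,near,name):
    n,l,st,ce=cv2.connectedComponentsWithStats(mask.astype(np.uint8))
    i=min(range(1,n),key=lambda i:np.hypot(*(ce[i]-near)) if st[i,4]>60 else 1e9)
    v,u=np.nonzero(l==i); X=plane(c,np.c_[u,v],z)
    (cx,cy),(a,b),t=cv2.minAreaRect((X[:,:2]*1000).astype(np.float32))
    if a<b: t+=90;a,b=b,a
    print(name,st[i],'c',round(cx,1),round(cy,1),'size',round(a,1),round(b,1),'ang',round((t+90)%180-90,2),'zmed',np.nanmedian(P[v,u,2]).round(4))
S=hsv[...,1]
print('S',S[197,329],S[180,124],S[120,200],'Z',P[197,329],P[180,124])
rect((S<70)&(hsv[...,2]>60)&(P[...,2]>.012),.022,(329,197),'level')
rect((P[...,2]>.010)&(P[...,2]<.10)&(S<90),.016,(124,182),'panel')
rect((P[...,2]>.005)&(P[...,2]<.2),.01,(225,197),'rest')
for nm,zl in(('cheeks',.070),):
    m=(P[...,2]>zl)&(P[...,2]<.1); m[:, :195]=0; m[:,255:]=0; m[:160]=0; m[235:]=0
    Q=P[m]; 
    for s in(Q[:,0]>np.mean(Q[:,0]),Q[:,0]<=np.mean(Q[:,0])): print(nm,Q[s].mean(0).round(4),Q[s].min(0).round(4),Q[s].max(0).round(4))
# green vial
m=(hsv[...,0]>45)&(hsv[...,0]<90)&(S>60); m[:,:300]=0;m[:,350:]=0;m[:165]=0;m[230:]=0
v,u=np.nonzero(m); print('vial',plane(c,np.c_[u,v],.022).mean(0),len(u))
m=(P[...,2]>.035)&(P[...,2]<.09); m[:,:95]=0;m[:,152:]=0;m[:125]=0;m[235:]=0
Q=P[m]; print('bracket up',Q.mean(0),Q.min(0),Q.max(0))
E
```

```text
S 25 0 95 Z [ 0.4926657  -0.29271814  0.02525684] [0.52802963 0.30171706 0.01871763]
level [309 167  42  59 921] c 495.2 -294.6 size 170.5 49.5 ang -26.59 zmed 0.0238
panel [  97  134   53   97 4684] c 522.9 304.0 size 279.4 141.7 ang 0.27 zmed 0.0176
rest [ 205  173   40   51 1659] c 483.6 7.6 size 141.6 113.4 ang 6.13 zmed 0.0128
cheeks [0.5379 0.0174 0.0781] [ 0.5241 -0.0279  0.0705] [0.5513 0.064  0.0871]
cheeks [0.4288 0.0057 0.0788] [ 0.4164 -0.0415  0.0701] [0.4432 0.05   0.0861]
vial [ 0.50313224 -0.27997015  0.022     ] 35
bracket up [0.62763353 0.33718046 0.06289388] [0.62499653 0.32250718 0.03514419] [0.63086908 0.35445287 0.08271634]
```

View pics/lev.png

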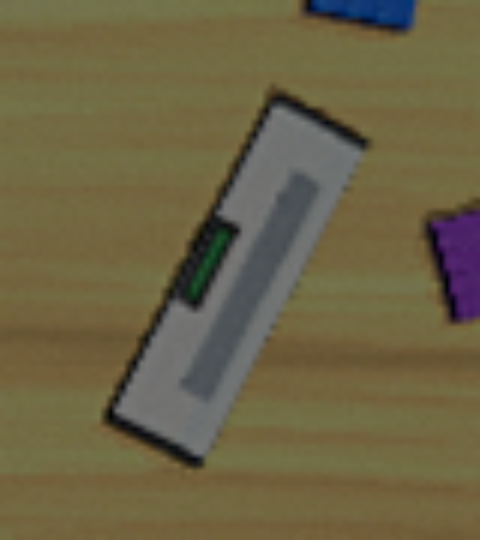

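The crop shows the grey steel level with its green vial at (210,260), on the +y side, so the choice is confirmed.

```bash
cat >> h.py <<'E'
from scipy.spatial.transform import Rotation as Ro
def to(*ws):
    "print shift (mm, tool axes) and turn for each waypoint (x,y,z [m], tool-y heading deg or None)"
    o=env.get_obs(); q=o['ee_rot']; M=Ro.from_quat([*q[1:],q[0]]).as_matrix()
    a=np.degrees(np.arctan2(M[1,1],M[0,1])); print('t',round(o['time'],2),'pos',o['position'].round(4),'yaw',a.round(2),'w',round(o['grip_width'],4),'f',o['ft_force'].round(1))
    for x,y,z,b in ws: print((M.T@(np.array([x,y,z])-o['position'])*1000).round(1), 'turn',None if b is None else round((a-b+90)%180-90,2))
E
python3 -c "
from h import *
to((.5,.15,.2,63.4),(.495,-.295,.1,63.4),(.495,-.295,.01,63.4))"
```

```text
t 0.15 pos [0.2333 0.5522 0.222 ] yaw 67.09 w 0.0879 f [-0.1  0.4  0.3]
[-402.3 -266.7   22.3] turn 3.69
[-570.9 -678.4  122.9] turn 3.69
[-570.9 -678.2  212.9] turn 3.69
```

move_arm([
  [[-40,-27,2],0],
  [[-80,-53,4],0],
  [[-120,-80,6],0],
  [[-160,-107,8],1],
  [[-200,-133,11],1],
  [[-240,-160,13],2],
  [[-281,-187,15],2],
  [[-321,-214,18],3],
  [[-362,-240,20],3],
  [[-402,-267,22],3.7],
  [[-423,-318,35],3.7],
  [[-444,-369,47],3.7],
  [[-465,-420,60],3.7],
  [[-486,-471,72],3.7],
  [[-507,-522,85],3.7],
  [[-528,-573,97],3.7],
  [[-549,-625,110],3.7],
  [[-571,-678,123],3.7],
  [[-571,-678,123],3.7],
  [[-571,-678,123],3.7],
])

```text
time: 2.15
position: [0.4955, -0.2996, 0.0985]
ee_rot: [0.0, 0.232, 0.973, -0.001]
ft_force: [0.2, 0.6, 0.1]
grip_width: 0.0877
finger_force: 0.0
```

```bash
python3 -c "
from h import *
to((.495,-.295,.008,63.4))"
```

```text
t 2.15 pos [ 0.4955 -0.2996  0.0985] yaw 63.16 w 0.0877 f [0.2 0.6 0.1]
[ 2.7  4.1 90.5] turn -0.24
```

move_arm([
  [[1,2,20],0],
  [[3,4,45],0],
  [[3,4,70],0],
  [[3,4,85],0],
  [[3,4,92],0],
  [[3,4,93],0],
  [[3,4,93],0],
])

```text
time: 2.85
position: [0.495, -0.2891, 0.0071]
ee_rot: [0.0, 0.23, 0.973, -0.0]
ft_force: [-0.0, 0.3, -0.5]
grip_width: 0.0876
finger_force: 0.0
```

move_arm([
  [[0,0,0],0],
  [[0,0,0],0],
  [[0,0,0],0],
  [[0,0,0],0],
  [[0,0,0],0],
  [[0,0,0],0],
  [[0,0,0],0],
  [[0,0,0],0],
], gripper=1)

```text
time: 3.65
position: [0.4949, -0.2899, 0.0071]
ee_rot: [0.0, 0.23, 0.973, -0.001]
ft_force: [-2.5, -3.9, 5.6]
grip_width: 0.0497
finger_force: 30.0
```

move_arm([
  [[0,0,-20],0],
  [[0,0,-45],0],
  [[0,0,-75],0],
  [[0,0,-105],0],
  [[0,0,-135],0],
  [[0,0,-150],0],
  [[0,0,-150],0],
])

```text
time: 4.35
position: [0.4958, -0.2893, 0.1583]
ee_rot: [0.001, 0.23, 0.973, -0.0]
ft_force: [0.2, 0.0, -3.2]
grip_width: 0.0499
finger_force: 30.0
```

```bash
python3 -c "
from h import *
to((.4813,.0304,.157,96.1))"
```

```text
t 4.35 pos [ 0.4958 -0.2893  0.1583] yaw 63.39 w 0.0499 f [ 0.2  0.  -3.2]
[156.1 279.3   0.9] turn -32.71
```

move_arm([
  [[10,18,0],-2],
  [[22,40,0],-4],
  [[34,62,0],-7],
  [[47,84,0],-10],
  [[60,107,0],-13],
  [[73,130,0],-16],
  [[86,153,0],-19],
  [[98,176,0],-22],
  [[110,198,0],-25],
  [[122,220,0],-28],
  [[134,242,0],-30],
  [[146,262,0],-32],
  [[153,274,0],-32.7],
  [[156,279,0],-32.7],
  [[156,279,0],-32.7],
  [[156,279,0],-32.7],
])

```text
time: 5.95
position: [0.4801, 0.0296, 0.1564]
ee_rot: [-0.0, -0.053, 0.999, -0.0]
ft_force: [0.2, 0.9, -2.1]
grip_width: 0.0498
finger_force: 30.0
```

```bash
python3 -c "
from h import *
to((.4813,.0304,.093,96.1))
save(cap('scene'),'s1',(220,130,320,240),5)"
```

```text
t 5.95 pos [0.4801 0.0296 0.1564] yaw 96.08 w 0.0498 f [ 0.2  0.9 -2.1]
[-1.3  0.6 63.4] turn -0.02
```

View pics/s1.png

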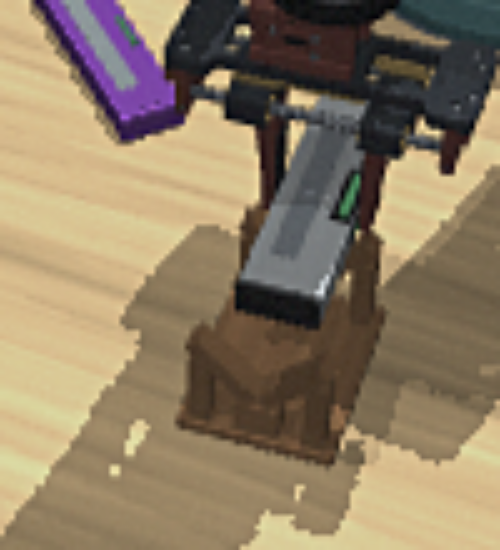

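The crop shows the level held above the rest and parallel to the notch. The vial (350,195) is on the +y side. Next I lower it.

move_arm([
  [[-1,0,15],0],
  [[-1,0,35],0],
  [[-1,0,50],0],
  [[-1,0,58],0],
  [[-1,0,61],0],
  [[-1,0,63],0],
  [[-1,0,64],0],
  [[-1,0,64],0],
])

```text
time: 6.8
position: [0.4816, 0.0301, 0.0931]
ee_rot: [0.0, -0.053, 0.999, -0.0]
ft_force: [0.9, 0.2, -3.0]
grip_width: 0.0497
finger_force: 30.0
```

```bash
python3 -c "
from h import *
to()
P=cloud(cap('top'));m=np.zeros(P.shape[:2],bool);m[150:240,195:255]=1
" 
```

```text
t 6.8 pos [0.4816 0.0301 0.0931] yaw 96.09 w 0.0497 f [ 0.9  0.2 -3. ]
```

move_arm([
  [[0,0,1],0],
  [[0,0,2],0],
  [[0,0,2],0],
  [[0,0,2],0],
])

```text
time: 7.25
position: [0.4811, 0.0302, 0.0907]
ee_rot: [-0.0, -0.053, 0.999, -0.0]
ft_force: [-0.1, 0.4, -2.9]
grip_width: 0.0499
finger_force: 30.0
```

move_arm([
  [[0,0,1],0],
  [[0,0,1],0],
])

```text
time: 7.45
position: [0.4813, 0.0302, 0.0899]
ee_rot: [0.0, -0.053, 0.999, -0.0]
ft_force: [-0.6, 0.5, 1.4]
grip_width: 0.0497
finger_force: 30.0
```

move_arm([
  [[0,0,0],0],
  [[0,0,0],0],
  [[0,0,0],0],
  [[0,0,0],0],
  [[0,0,0],0],
  [[0,0,0],0],
  [[0,0,0],0],
], gripper=-1)

```text
time: 8.15
position: [0.4812, 0.0302, 0.0897]
ee_rot: [-0.0, -0.053, 0.999, -0.0]
ft_force: [-0.1, 0.0, -0.7]
grip_width: 0.0879
finger_force: 0.0
```

```bash
python3 -c "
from h import *
to()
save(cap('scene'),'s2',(220,130,320,240),5)"
```

```text
t 8.15 pos [0.4812 0.0302 0.0897] yaw 96.09 w 0.0879 f [-0.1  0.  -0.7]
```

View pics/s2.png

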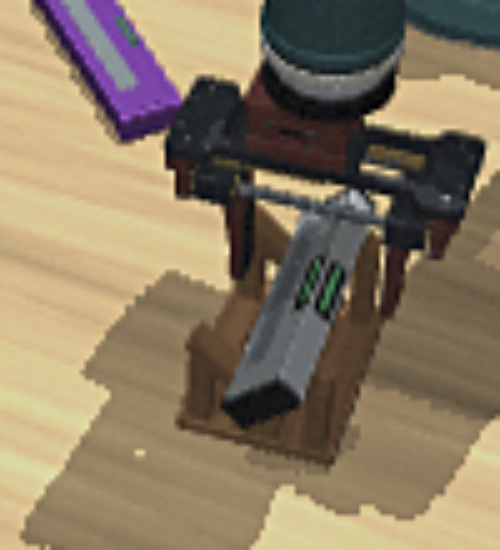

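The crop shows the level leaning in the notch with its broad side on the +y wall and the vial edge up (320,285). Next I narrow the fingers, straddle the level, and roll it upright with the +y finger.

move_arm([
  [[0,-4,0],0],
  [[0,-8,0],0],
  [[0,-10,0],0],
  [[0,-10,0],0],
  [[0,-10,0],0],
  [[0,-10,8],0],
  [[0,-10,16],0],
  [[0,-10,23],0],
  [[0,-10,26],0],
  [[0,-10,26],0],
], gripper=-0.36)

```text
time: 9.2
position: [0.4816, 0.0204, 0.0629]
ee_rot: [-0.001, -0.053, 0.999, 0.0]
ft_force: [-0.0, 0.0, 0.4]
grip_width: 0.0597
finger_force: 0.0
```

move_arm([
  [[0,-2,0],0],
  [[0,-4,0],0],
  [[0,-5,-2],0],
  [[0,-6,-4],0],
  [[0,-7,-6],0],
  [[0,-8,-8],0],
  [[0,-9,-10],0],
  [[0,-10,-11],0],
  [[0,-11,-13],0],
  [[0,-12,-14],0],
  [[0,-13,-15],0],
  [[0,-14,-16],0],
  [[0,-15,-17],0],
  [[0,-16,-18],0],
  [[0,-16,-18],0],
])

```text
time: 10.7
position: [0.4841, 0.0046, 0.0821]
ee_rot: [0.0, -0.053, 0.999, 0.0]
ft_force: [-1.2, 6.7, 5.5]
grip_width: 0.0594
finger_force: 3.1
```

```bash
python3 -c "
from h import *
to()
save(cap('scene'),'s3',(220,130,320,240),5)"
```

```text
t 10.7 pos [0.4841 0.0046 0.0821] yaw 96.06 w 0.0594 f [-1.2  6.7  5.5]
```

View pics/s3.png

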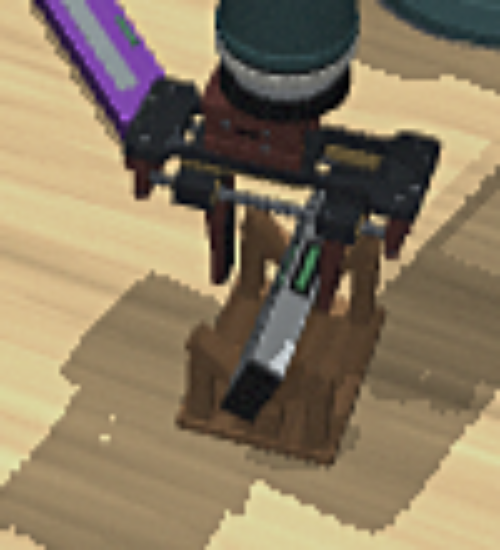

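The level now stands at about 70°, with its end face at (252,390). I close the fingers while re-centring over the notch.

move_arm([
  [[0,1,0],0],
  [[0,2,0],0],
  [[0,3,0],0],
  [[0,4,0],0],
  [[0,5,0],0],
  [[0,6,0],0],
  [[0,6,0],0],
  [[0,6,0],0],
  [[0,6,0],0],
  [[0,6,0],0],
], gripper=1)

```text
time: 11.75
position: [0.4832, 0.0102, 0.0816]
ee_rot: [-0.0, -0.053, 0.999, -0.0]
ft_force: [0.7, -0.2, -3.3]
grip_width: 0.0214
finger_force: 30.0
```

```bash
python3 -c "
from h import *
to()
save(cap('scene'),'s4',(220,130,320,240),5)"
```

```text
t 11.75 pos [0.4832 0.0102 0.0816] yaw 96.09 w 0.0214 f [ 0.7 -0.2 -3.3]
```

View pics/s4.png

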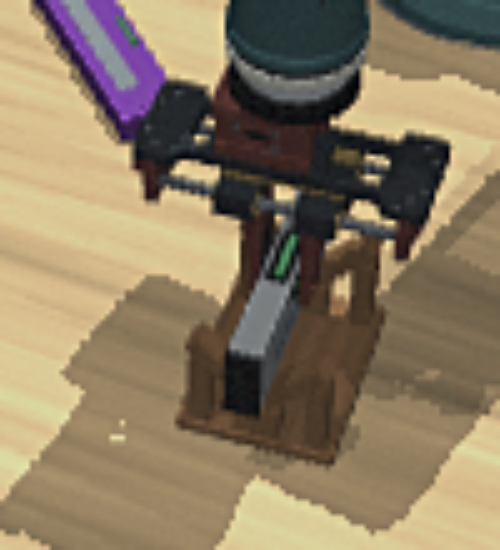

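The crop shows the level upright and squarely gripped (21.4 mm), with the vial on top (288,255). Next I lift it and carry it over to the panel's +y edge.

move_arm([
  [[0,0,-10],0],
  [[0,0,-30],0],
  [[0,0,-55],0],
  [[0,0,-80],0],
  [[0,0,-100],0],
  [[0,0,-110],0],
  [[0,0,-110],0],
])

```text
time: 12.5
position: [0.4843, 0.0102, 0.1933]
ee_rot: [0.002, -0.053, 0.999, -0.0]
ft_force: [0.3, 0.4, -2.7]
grip_width: 0.0218
finger_force: 30.0
```

```bash
python3 -c "
from h import *
to((.5,.397,.19,90.27),(.5,.397,.045,90.27))"
```

```text
t 12.5 pos [0.4843 0.0102 0.1933] yaw 96.09 w 0.0218 f [ 0.3  0.4 -2.7]
[-56.6 383.    3.1] turn 5.82
[-56.1 383.1 148.1] turn 5.82
```

move_arm([
  [[-2,15,0],0],
  [[-6,40,0],1],
  [[-10,65,0],1],
  [[-14,92,0],2],
  [[-18,120,0],2],
  [[-22,150,0],3],
  [[-26,180,0],3],
  [[-30,210,0],4],
  [[-35,240,0],4],
  [[-40,270,0],5],
  [[-44,298,0],5],
  [[-48,325,0],5.8],
  [[-52,350,0],5.8],
  [[-54,368,0],5.8],
  [[-56,379,0],5.8],
  [[-57,383,0],5.8],
  [[-57,383,0],5.8],
  [[-57,383,0],5.8],
])

```text
time: 14.3
position: [0.4992, 0.3962, 0.1914]
ee_rot: [-0.0, -0.002, 1.0, -0.0]
ft_force: [0.2, -0.2, -3.4]
grip_width: 0.0217
finger_force: 30.0
```

```bash
python3 -c "
from h import *
to((.5,.397,.1,90.27),(.5,.397,.032,90.27))"
```

```text
t 14.3 pos [0.4992 0.3962 0.1914] yaw 90.27 w 0.0217 f [ 0.2 -0.2 -3.4]
[-0.8  0.9 91.4] turn -0.0
[ -0.9   0.9 159.4] turn -0.0
```

move_arm([
  [[-1,1,20],0],
  [[-1,1,50],0],
  [[-1,1,80],0],
  [[-1,1,110],0],
  [[-1,1,135],0],
  [[-1,1,150],0],
  [[-1,1,155],0],
  [[-1,1,155],0],
])

```text
time: 15.1
position: [0.5004, 0.3978, 0.0366]
ee_rot: [-0.0, -0.002, 1.0, -0.0]
ft_force: [0.0, -0.1, -2.0]
grip_width: 0.0218
finger_force: 30.0
```

```bash
python3 - <<'E'
from h import *
to()
c=cap('scene'); save(c,'s5',(290,180,430,310),5)
c=cap('top'); P=cloud(c); save(c,'t5',(60,120,190,250),5)
hsv=cv2.cvtColor(c['pixels'],cv2.COLOR_RGB2HSV)
m=(P[...,0]>.37)&(P[...,0]<.66)&(P[...,1]>.376)&(P[...,1]<.42)&(P[...,2]>.03)&(P[...,2]<.08)
Q=P[m]
for a,b in((.41,.44),(.44,.47),(.54,.57),(.57,.6)):
    s=Q[(Q[:,0]>a)&(Q[:,0]<b)]; print(len(s),np.median(s,0).round(4) if len(s) else '',s.min(0) if len(s) else '',s.max(0) if len(s) else '')
E
```

```text
t 15.1 pos [0.5004 0.3978 0.0366] yaw 90.27 w 0.0218 f [ 0.  -0.1 -2. ]
118 [0.4265 0.39   0.0643] [0.41381749 0.38236585 0.03108693] [0.43937576 0.4067535  0.07185725]
128 [0.4555 0.3909 0.0644] [0.44149471 0.3834968  0.03144604] [0.46978634 0.40649181 0.07119754]
119 [0.5559 0.3908 0.0649] [0.54085361 0.38386299 0.03222786] [0.56983512 0.40767031 0.0720198 ]
90 [0.5809 0.3901 0.0645] [0.57000829 0.38298888 0.03222653] [0.59082567 0.40763414 0.07178664]
```

View pics/s5.png

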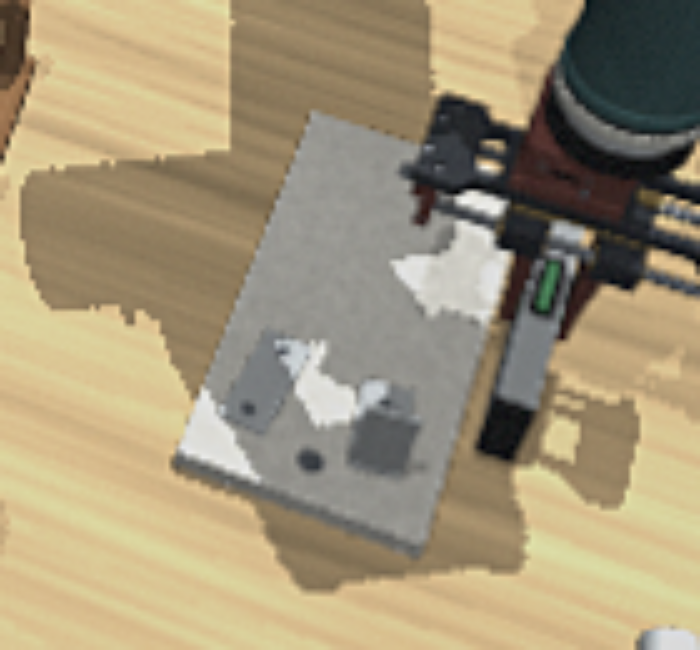

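The crop shows the level upright (vial at (547,285)) beside the panel's +y edge, with a gap of about 10 mm and clear of the bracket (385,430). Now I lower it to the table.

move_arm([
  [[0,0,4],0],
  [[0,0,8],0],
  [[0,0,10],0],
  [[0,0,10],0],
])

```text
time: 15.6
position: [0.5, 0.3981, 0.0263]
ee_rot: [-0.0, -0.003, 1.0, -0.0]
ft_force: [0.2, -0.3, -3.5]
grip_width: 0.0217
finger_force: 30.0
```

move_arm([
  [[0,0,0.5],0],
  [[0,0,1],0],
  [[0,0,1.5],0],
  [[0,0,1.5],0],
])

```text
time: 16.0
position: [0.5003, 0.3982, 0.0251]
ee_rot: [-0.0, -0.003, 1.0, -0.0]
ft_force: [-0.2, 0.1, -3.3]
grip_width: 0.0218
finger_force: 30.0
```

move_arm([
  [[0,0,0.5],0],
  [[0,0,1],0],
  [[0,0,1],0],
])

```text
time: 16.3
position: [0.5003, 0.3982, 0.024]
ee_rot: [-0.0, -0.003, 1.0, -0.0]
ft_force: [0.2, 0.6, -2.2]
grip_width: 0.0219
finger_force: 30.0
```

move_arm([
  [[0,-2,0],0],
  [[0,-4,0],0],
  [[0,-6,0],0],
  [[0,-8,0],0],
  [[0,-9,0],0],
  [[0,-10,0],0],
  [[0,-10,0],0],
  [[0,-10,0],0],
])

```text
time: 17.1
position: [0.5004, 0.3882, 0.0241]
ee_rot: [0.0, -0.003, 1.0, -0.0]
ft_force: [-0.0, 0.4, -2.3]
grip_width: 0.022
finger_force: 30.0
```

move_arm([
  [[0,-0.5,0],0],
  [[0,-1,0],0],
  [[0,-1,0],0],
])

```text
time: 17.4
position: [0.5004, 0.3875, 0.0241]
ee_rot: [0.0, -0.002, 1.0, 0.0]
ft_force: [-0.1, 0.9, -4.1]
grip_width: 0.0217
finger_force: 30.0
```

move_arm([
  [[0,-0.5,0],0],
  [[0,-1,0],0],
  [[0,-1,0],0],
])

```text
time: 17.7
position: [0.5004, 0.3867, 0.0242]
ee_rot: [0.0, -0.003, 1.0, 0.0]
ft_force: [-0.5, 4.1, -4.6]
grip_width: 0.0217
finger_force: 30.0
```

move_arm([
  [[0,-0.5,0],0],
  [[0,-1,0],0],
  [[0,-1,0],0],
])

```text
time: 18.0
position: [0.5005, 0.3853, 0.0242]
ee_rot: [0.0, -0.003, 1.0, 0.0]
ft_force: [-0.7, 2.9, -4.0]
grip_width: 0.0218
finger_force: 30.0
```

move_arm([
  [[0,0,0.5],0],
  [[0,0,1],0],
  [[0,0,1],0],
])

```text
time: 18.3
position: [0.5007, 0.3853, 0.0234]
ee_rot: [0.0, -0.003, 1.0, 0.0]
ft_force: [-0.7, 3.5, -1.5]
grip_width: 0.0218
finger_force: 30.0
```

```bash
python3 - <<'E'
from h import *
to()
c=cap('top'); P=cloud(c); save(c,'t6',(80,120,170,250),5)
c2=cap('scene'); save(c2,'s6',(310,190,430,300),6)
# gap: row profiles of height across y near edge, on both sides of gripper
for x0 in(.42,.45,.56,.585):
    m=(abs(P[...,0]-x0)<.012)&(P[...,1]>.35)&(P[...,1]<.42)&(P[...,2]>.04)&(P[...,2]<.08); Q=P[m]
    print(x0,'top y',np.percentile(Q[:,1],[2,50,98]).round(4),'z',np.median(Q[:,2]).round(4))
S=cv2.cvtColor(c['pixels'],cv2.COLOR_RGB2HSV)[...,1]
m=(P[...,2]>.010)&(P[...,2]<.03)&(S<90)&(P[...,1]>.2)&(P[...,1]<.37)&(P[...,0]>.3)&(P[...,0]<.8)
Q=P[m]
for x0 in(.41,.45,.56,.63):
    s=Q[abs(Q[:,0]-x0)<.012]; print(x0,'panel -y edge',np.percentile(s[:,1],1).round(4))
o=np.load('top0.npz')['P']; m=(o[...,2]>.010)&(o[...,2]<.03)&(o[...,1]>.2)&(o[...,1]<.37); Q=o[m]
for x0 in(.41,.45,.56,.63):
    s=Q[abs(Q[:,0]-x0)<.012]; print(x0,'before',np.percentile(s[:,1],1).round(4))
E
```

```text
t 18.3 pos [0.5007 0.3853 0.0234] yaw 90.3 w 0.0218 f [-0.7  3.5 -1.5]
0.42 top y [0.3704 0.3801 0.3922] z 0.0517
0.45 top y [0.3708 0.3814 0.3936] z 0.0515
0.56 top y [0.3727 0.3819 0.3923] z 0.0522
0.585 top y [0.3721 0.382  0.3929] z 0.0519
0.41 panel -y edge 0.2327
0.45 panel -y edge 0.2336
0.56 panel -y edge 0.2341
0.63 panel -y edge 0.2359
0.41 before 0.2356
0.45 before 0.236
0.56 before 0.2366
0.63 before 0.2365
```

View pics/s6.png

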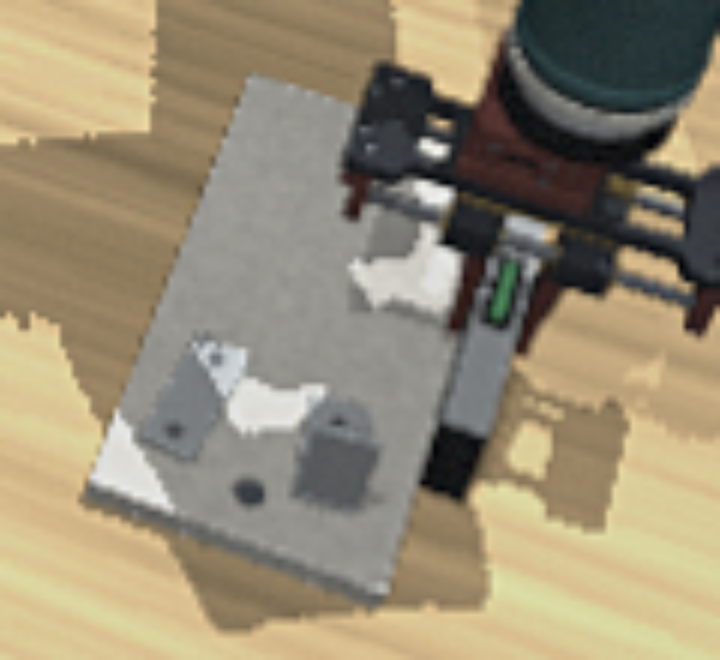

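The crop shows the level flush along the panel's +y edge, with the bracket and plate undisturbed. The panel has moved only about 2 mm. I settle the base fully, then release.

move_arm([
  [[0,0,0.5],0],
  [[0,0,0.5],0],
  [[0,0,0.5],0],
])

```text
time: 18.7
position: [0.5007, 0.3853, 0.0227]
ee_rot: [0.0, -0.003, 1.0, 0.0]
ft_force: [0.8, 3.2, -0.6]
grip_width: 0.0219
finger_force: 30.0
```

move_arm([
  [[0,0,0],0],
  [[0,0,0],0],
  [[0,0,0],0],
  [[0,0,0],0],
], gripper=0.3)

```text
time: 19.1
position: [0.5002, 0.3848, 0.0225]
ee_rot: [-0.0, -0.003, 1.0, -0.0]
ft_force: [0.2, -0.1, -0.6]
grip_width: 0.0309
finger_force: 0.0
```

move_arm([
  [[0,0,-5],0],
  [[0,0,-12],0],
  [[0,0,-25],0],
  [[0,0,-45],0],
  [[0,0,-75],0],
  [[0,0,-105],0],
  [[0,0,-140],0],
  [[0,0,-170],0],
  [[20,0,-180],0],
  [[60,0,-180],0],
  [[90,30,-180],0],
  [[90,60,-180],0],
  [[90,100,-180],0],
  [[90,130,-180],0],
  [[90,130,-180],0],
])

```text
time: 20.6
position: [0.4096, 0.5186, 0.204]
ee_rot: [0.001, -0.004, 1.0, 0.002]
ft_force: [0.5, 0.5, 0.2]
grip_width: 0.0309
finger_force: 0.0
```

```bash
python3 - <<'E'
from h import *
to()
c=cap('top'); P=cloud(c); save(c,'t7',(80,115,180,255),4)
hsv=cv2.cvtColor(c['pixels'],cv2.COLOR_RGB2HSV)
def fit(Q,lo,hi,side,pc):
    xs=np.arange(lo,hi,.012); ys=[np.percentile(Q[abs(Q[:,0]-x)<.008][:,1],pc) for x in xs]
    k=np.polyfit(xs,ys,1); return k
A=(P[...,0]>.38)&(P[...,0]<.66)
L=P[A&(P[...,1]>.362)&(P[...,1]<.42)&(P[...,2]>.035)&(P[...,2]<.07)]
B=P[A&(P[...,1]>.2)&(P[...,1]<.36)&(P[...,2]>.012)&(P[...,2]<.03)]
print('level',L[:,:].min(0).round(4),L.max(0).round(4)); l=fit(L,.43,.58,0,50); p=fit(B,.40,.62,0,1)
print('level ang',np.degrees(np.arctan(l[0])),'panel ang',np.degrees(np.arctan(p[0])))
for x in(.414,.59): print(x,'level mid y',np.polyval(l,x).round(4),'panel -y edge',np.polyval(p,x).round(4),'diff-70',np.polyval(l,x)-np.polyval(p,x)-.07)
E
```

```text
t 20.6 pos [0.4096 0.5186 0.204 ] yaw 90.44 w 0.0309 f [0.5 0.5 0.2]
level [0.4139 0.3705 0.0351] [0.5907 0.3958 0.0587]
level ang 0.13499421195745195 panel ang 0.6189538457014924
0.414 level mid y 0.3807 panel -y edge 0.2329 diff-70 0.07783780166849716
0.59 level mid y 0.3811 panel -y edge 0.2348 diff-70 0.07635111119833074
```

View pics/t7.png

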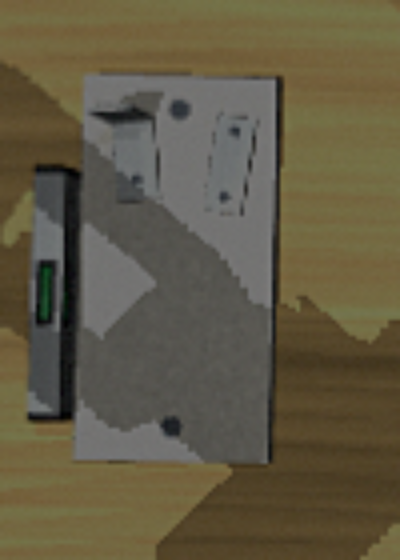

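The crop shows the level standing alone with its vial up (45,292), close along the panel's left (+y) edge. I make one subpixel check of its parallelism and gap.

```bash
python3 - <<'E'
from h import *
c=cap('top'); g=cv2.cvtColor(c['pixels'],cv2.COLOR_RGB2GRAY).astype(float)
for r in(160,168,190,200,210,216): print(r,g[r,84:106].astype(int).tolist(), g[r,144:153].astype(int).tolist())
np.set_printoptions(suppress=True,precision=4)
def edge(r0,r1,a,b,sign,z,skip=()):
    uv=[]
    for r in range(r0,r1):
        d=sign*np.diff(cv2.GaussianBlur(g,(3,3),0)[r,a:b+1]); i=int(d.argmax())
        if d[i]<8 or not 0<i<len(d)-1: continue
        o=(d[i-1]-d[i+1])/(2*(d[i-1]-2*d[i]+d[i+1])); uv.append((a+i+.5+o,r))
    X=plane(c,uv,z)[:,:2]; k=np.polyfit(X[:,0],X[:,1],1)
    for _ in range(3):
        e=abs(X[:,1]-np.polyval(k,X[:,0])); X=X[e<=max(2*np.median(e),.0008)]; k=np.polyfit(X[:,0],X[:,1],1)
    print(len(X),'ang',np.degrees(np.arctan(k[0])).round(2),'y at ends',np.polyval(k,[.414,.59])); return k
A=edge(162,216,93,99,-1,.05)   # level inner top edge bright->dark
B=edge(162,216,97,104,1,.016)  # panel +y edge dark->bright
C=edge(140,228,145,152,-1,.016)# panel -y edge
for x in(.414,.59): print('gap +y edge',np.polyval(A,x)-np.polyval(B,x),'from -y edge-151+81:',np.polyval(A,x)-np.polyval(C,x)-.07+.011)
E
```

```text
160 [75, 72, 74, 72, 68, 75, 71, 72, 74, 75, 79, 76, 38, 19, 26, 26, 59, 86, 81, 80, 82, 85] [115, 114, 114, 119, 101, 26, 112, 108, 103]
168 [114, 109, 109, 104, 100, 113, 115, 106, 79, 72, 76, 75, 21, 27, 27, 30, 74, 82, 80, 78, 82, 84] [115, 116, 117, 121, 87, 27, 110, 103, 104]
190 [65, 60, 57, 85, 114, 30, 43, 62, 26, 53, 99, 60, 16, 16, 17, 55, 98, 120, 115, 114, 114, 117] [114, 113, 120, 129, 19, 55, 106, 103, 102]
200 [91, 96, 92, 81, 74, 70, 74, 70, 73, 77, 75, 21, 19, 21, 31, 76, 87, 88, 87, 81, 84, 83] [89, 86, 90, 101, 23, 70, 72, 70, 71]
210 [103, 108, 97, 70, 71, 70, 72, 74, 73, 78, 71, 11, 23, 19, 46, 94, 87, 85, 86, 86, 83, 82] [88, 88, 96, 64, 33, 70, 67, 70, 70]
216 [103, 98, 109, 113, 119, 118, 118, 118, 100, 78, 71, 18, 20, 21, 44, 97, 123, 115, 83, 84, 85, 87] [87, 91, 97, 35, 50, 77, 77, 77, 74]
42 ang 0.76 y at ends [0.3725 0.3749]
39 ang 0.06 y at ends [0.3728 0.3729]
83 ang 0.46 y at ends [0.2341 0.2355]
gap +y edge -0.00021818916464283467 from -y edge-151+81: 0.07945803605769121
gap +y edge 0.0019394357156946596 from -y edge-151+81: 0.08039174377628776
```

```bash
python3 -c "
from h import *
print(env.close_job())"
```

```text
the job is handed in; nothing more can be done
None
```

The level is standing on its base, vial edge up, flush along the panel's bracket-side edge and within the panel's ends. The gap measured about 0–2 mm (limit 2.8 mm), the panel shifted about 2 mm, and the job is handed in, though no verdict came back.

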